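# Put every lid on the pan it fits

## Task

Close the four small steel pans for storage: put each lid on the pan of its own shape and size, so that it drops in and lies flat on the rim all round. Leave the pans standing where they are, and leave the little glass shaker and the white ramekin among them undisturbed.

Things in the scene. Friction and masses are not known exactly. Their poses are not given: they have to be found in the camera images.
- lid_round_large: Loose steel lid, the larger round one, 108 mm across, lying upright on the counter. Flange 4 mm thick (heights 8 to 12 mm), a locating plug 8 mm deep below it (74 mm across) that drops into its own pan with 8 mm play all round; a black round knob on the axis: stem 16 mm across, head 26 mm across between heights 26 and 48 mm. Origin at the centre of its underside, z up; seated, its origin lies 8 mm below the pan's rim.
- lid_round_small: Loose steel lid, the smaller round one, 76 mm across, lying upright on the counter. Flange 4 mm thick (heights 8 to 12 mm), a locating plug 8 mm deep below it (42 mm across) that drops into its own pan with 8 mm play all round; a black round knob on the axis: stem 16 mm across, head 26 mm across between heights 26 and 48 mm. Origin at the centre of its underside, z up; seated, its origin lies 8 mm below the pan's rim.
- lid_square: Loose steel lid, square, 90 x 90 mm, lying upright on the counter. Flange 4 mm thick (heights 8 to 12 mm), a locating plug 8 mm deep below it (56 x 56 mm) that drops into its own pan with 8 mm play all round; a black bar handle over the centre along the lid's x axis: 60 mm long, 14 mm wide (along y), between heights 26 and 48 mm, on two small feet. Origin at the centre of its underside, z up; seated, its origin lies 8 mm below the pan's rim.
- lid_oblong: Loose steel lid, oblong, 118 mm (x) x 68 mm (y), lying upright on the counter. Flange 4 mm thick (heights 8 to 12 mm), a locating plug 8 mm deep below it (84 x 34 mm) that drops into its own pan with 8 mm play all round; a black bar handle over the centre along the lid's x axis: 60 mm long, 14 mm wide (along y), between heights 26 and 48 mm, on two small feet. Origin at the centre of its underside, z up; seated, its origin lies 8 mm below the pan's rim.
- pan_round_large: Open empty steel pan, the larger round one, inside 90 mm across, outside 96 mm, 70 mm high, walls 3 mm, 0.5 kg, standing loose on the counter. Origin at the centre of its underside, z up; rim at height 70 mm.
- pan_round_small: Open empty steel pan, the smaller round one, inside 58 mm across, outside 64 mm, 60 mm high, walls 3 mm, 0.5 kg, standing loose on the counter. Origin at the centre of its underside, z up; rim at height 60 mm.
- pan_square: Open empty steel pan, square, inside 72 x 72 mm, outside 78 x 78 mm, 65 mm high, walls 3 mm, 0.5 kg, standing loose on the counter. Origin at the centre of its underside, z up; rim at height 65 mm.
- pan_oblong: Open empty steel pan, oblong, inside 100 mm (x) x 50 mm (y), outside 106 x 56 mm, 60 mm high, walls 3 mm, 0.5 kg, standing loose on the counter. Origin at the centre of its underside, z up; rim at height 60 mm.
- shaker: Bystander: small glass shaker with a steel cap, 36 mm across, 65 mm high, loose. Origin at the centre of its underside, z up.
- ramekin: Bystander: small white ceramic cup, 46 mm across, 28 mm high, loose. Origin at the centre of its underside, z up.
There are look-alikes about, which are no part of the job. What is shaped like the lid_round_small but green, orange or purple is not meant.

How it is judged:
By the outcome, as a careful person would: the job done as asked, in the order asked, and still so for the second after the job is handed in, with the robot touching nothing.
It also fails if it takes over 120 s, if anything falls off the work surface, if the arm or the gripper's body presses on something with over 40 N, if the wrist force passes 120 N, or if a joint passes its speed limit or range.

## Robot

A 7-joint arm with a two-finger parallel gripper is mounted at the origin on the work surface. World frame = base frame: x ahead of the robot, y to its left, z up, the work surface at z = 0. Lengths are in mm, angles in rad, forces in N, time in s.
With the tool pointing down it reaches from about 400 to 875 mm from the base axis. Payload 4.4 kg.
Tool frame: the origin (TCP) lies on the mounting face of the last link; the fingertips stand 173 mm ahead of it and the grasp point (between the pads) lies 155 mm ahead of it; x points along the fingers, y is the direction in which the jaws open and shut, and the axes are right-handed (so a half turn about x gives the same grasp; the last joint's range is limited). The gripper opens to 85 mm and grips with 20 to 120 N. Pads are 22 mm wide; open, the fingers measure 114 mm over their backs; the gripper's body (76 mm by 85 mm) begins 54 mm behind the grasp point. The pads swing forward as they close: fully open they stand 13 mm farther back than shut.
Start: joints at [-1.185, 0.628, 0.038, 1.517, -0.027, 0.996, -0.02], TCP at [283.765, 584.802, 404.713] pointing down, gripper open.
Joint ranges: [-3.06, 3.06], [-0.37, 2.12], [-1.25, 1.32], [0.18, 2.47], [-1.1, 4.24], [0.23, 1.98], [-2.94, 2.94]. Speed limits (rad/s): [2.57, 2.57, 3.14, 3.14, 3.14, 3.14, 3.14].

## Interface

Orientations are given as a rotation vector (axis times angle).
In Python, from cell import get_state, read_camera, sign_off gives the robot as it stands.
- The arm moves only by the shell command python3 -m jog 'ROWS' [OPENING] [FORCE]. ROWS is JSON, a list of rows, each a list of 4 numbers: the shift along the tool's x, y, z in cm, then the turn about the tool's x in rad. A call has 1 to 5 rows; each row is the pose to reach, as a shift and turn from the pose commanded when the call began, along the tool's axes at that moment; what a row does not reach only later rows make up. A row lasts 1/10 s, in which the tool goes at most 50 mm and 8.59 degrees, less where a joint would pass 70% of its speed; a pose out of reach is approached as far as the arm can. A call with a gripper value outside its range is refused whole. OPENING is the closure, from 0 (fully open) to 1 (shut), set as the call begins (- or left out, the last holds). The fingers move at their own pace and stop on an object; FORCE is the grip in N (left out, the last holds). Time passes only in rows, so rows that repeat a pose let the fingers close. It gives the time, the measured TCP pose, the force and the opening at its end, in the units of the state.
- get_state(): the state, without advancing time (a new reading comes with each control period).
- read_camera(name): name is "scene" or "top"; returns a dict with "img" (480x640x3 uint8, red, green, blue), "z_map" (480x640 float32, mm along the optical axis (not along the pixel's ray), 0 where there is no reading), "fov_y" (degrees; the focal length in pixels is half the picture's height over the tangent of half this angle, whatever the lens; pixels are square), "cx", "cy" (the principal point, pixels), "xyz" and "orientation" of the camera in the world. Camera axes: x right, y down, z forward; pixel columns grow to the right and rows downward; lengths in mm; the calibration is good to about 2 mm. A picture is of the moment at which its call begins.
- sign_off(): hands the job in, once; it reports no verdict.
The state is a dict: "clock": time; "q": joint angles; "joint_velocities": joint speeds; "joint_torque": joint torques, N m; "position": TCP position; "eef_rot": TCP orientation; "contact_force": force on the tool from outside, world axes, zero at the start; "moment": the same for the moment, N m; "finger_gap": finger opening in mm.
Only numpy, scipy, OpenCV 4.12 (cv2) and the standard library are available. Lean on these libraries where they do the work, as an engineer would, in place of code of your own. Each camera call takes 0.05 s, during which the arm holds its last target. There are 200 camera calls.

## Working session

There is one attempt and no reset: what is moved stays moved. The work goes in short steps, Python scripts to look and compute and a shell command to move; the robot and the scene stay as the last step left them, time stands still between calls to the robot, and variables do not carry over. Pictures are saved under pics/ and viewed, about 12 in all and at most 16, crops included, and the job is handed in when it is done.

```bash
ls; mkdir -p pics; cat > h.py <<'E'
import numpy as np, cv2
from scipy.spatial.transform import Rotation as R
from cell import *
def grab(n):
    c=read_camera(n); np.savez('pics/'+n+'.npz',**c); return c
def load(n): return dict(np.load('pics/'+n+'.npz'))
def cloud(c):
    f=240/np.tan(np.radians(float(c['fov_y']))/2)
    v,u=np.mgrid[:480,:640]; z=c['z_map'].astype(float)
    P=np.stack([(u-c['cx'])*z/f,(v-c['cy'])*z/f,z],-1)
    W=P@R.from_rotvec(np.ravel(c['orientation'])).as_matrix().T+c['xyz']
    W[z==0]=np.nan; return W
E
python3 - <<'E'
from h import *
for n in('top','scene'):
    c=grab(n); print(n,c['fov_y'],c['cx'],c['cy'],c['xyz'],c['orientation'])
    cv2.imwrite(f'pics/{n}0.png',c['img'][:,:,::-1])
s=get_state();print({k:np.round(v,3) for k,v in s.items()}); print(R.from_rotvec(s['eef_rot']).as_matrix().round(3))
E
```

```text
pics
top 57.625876150081105 323.77977569270786 239.13233018927662 [ 472.3401003    52.92754487 1059.4455203 ] [-2.19566192  2.1460011  -0.08491541]
scene 50.22768579025755 319.9822341780423 242.03755486779178 [1227.62023771 -382.44755151  872.16501664] [-2.14194219 -1.14282642  0.45411565]
{'clock': np.float64(0.1), 'q': array([-1.185,  0.629,  0.038,  1.518, -0.027,  0.996, -0.02 ]), 'joint_velocities': array([ 0.001, -0.001,  0.   , -0.003, -0.001,  0.001, -0.001]), 'joint_torque': array([ 3.0000e-03, -5.6452e+01,  1.2310e+00, -1.9398e+01,  1.1000e-02,
        5.0000e-03,  0.0000e+00]), 'position': array([283.652, 584.541, 403.881]), 'eef_rot': array([ 0.353,  1.542, -0.356]), 'contact_force': array([ 0.231, -0.164, -0.336]), 'moment': array([-0.019, -0.037,  0.075]), 'finger_gap': np.float64(85.344)}
[[-0.001  0.437  0.9  ]
 [-0.002  0.9   -0.437]
 [-1.    -0.002  0.   ]]
```

View pics/top0.png

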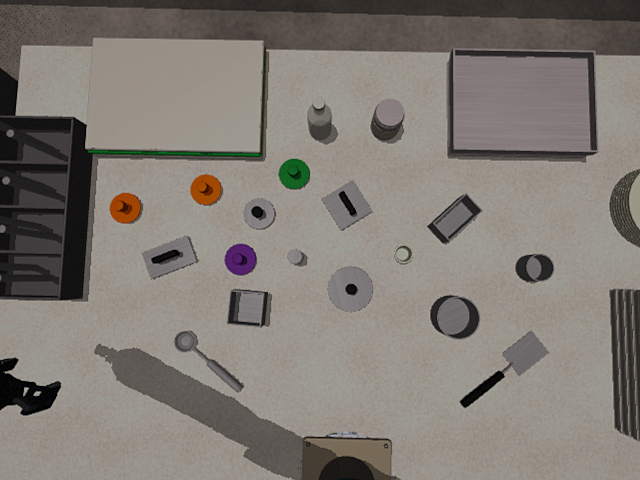

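View pics/scene0.png

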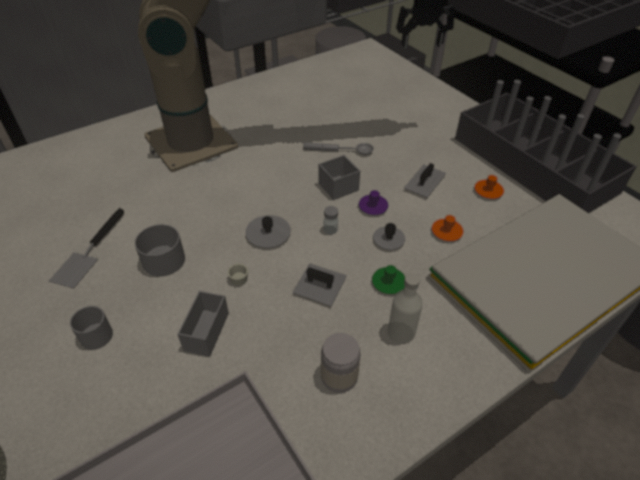

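The top view shows four steel lids with black handles: large round (350,289), small round (259,213), square (347,204), oblong (169,257). The pans are square (248,307), oblong (454,218), large round (455,316) and small round (534,267). The shaker is at (296,257) and the ramekin at (403,254).

For lid_round_small the candidates are grey (259,213), green (294,174), orange (206,189) and (125,208), and purple (241,259). Only the grey steel one with a black knob fits.

```bash
cat > meas.py <<'E'
from h import *
W=None
def pts(W,roi,z0,z1):
    u0,u1,v0,v1=roi; w=W[v0:v1,u0:u1].reshape(-1,3); return w[(w[:,2]>z0)&(w[:,2]<z1)]
def rect(p):
    (c,s,a)=cv2.minAreaRect(p[:,:2].astype(np.float32))
    if s[0]<s[1]: a+=90; s=s[::-1]
    return np.round(c,1),np.round(s,1),round((a+90)%180-90,1)
def circ(p):
    c,r=cv2.minEnclosingCircle(p[:,:2].astype(np.float32)); return np.round(c,1),round(2*r,1)
E
python3 - <<'E'
from meas import *
c=load('top');W=cloud(c)
T={'lidL':(320,382,260,320,12,1),'lidS':(238,280,192,234,12,1),'lidQ':(318,376,176,234,12,0),'lidO':(135,203,230,283,12,0),
'panL':(425,485,288,345,70,1),'panS':(510,560,247,289,60,1),'panQ':(222,276,284,332,65,0),'panO':(422,488,188,248,60,0),'shaker':(284,310,246,268,65,1),'ram':(391,415,242,266,28,1)}
for k,(a,b,e,f,z,r) in T.items():
    p=pts(W,(a,b,e,f),z-7,z+7)
    print(k,len(p),'z',np.median(p[:,2]).round(1),'mean',p.mean(0)[:2].round(1),'rect',*rect(p),'circ',*circ(p))
    if 'lid' in k:
        h=pts(W,(a,b,e,f),42,55); print('   handle',len(h),h.mean(0).round(1),*rect(h),circ(h))
cr=cv2.resize(c['img'][150:340,120:400],None,fx=2.8,fy=2.8,interpolation=cv2.INTER_CUBIC); cv2.imwrite('pics/crop1.png',cr[:,:,::-1])
E
```

```text
lidL 1522 z 12.5 mean [4.473e+02 2.000e-01] rect [441.4  -0. ] [138.1 132.4] 85.3 circ [ 4.45e+02 -3.00e-01] 186.3
   handle 98 [448.   -0.   48.1] [448.4  -0.7] [23.1 22.9] -89.1 (array([4.48e+02, 1.00e-01]), 25.3)
lidS 650 z 12.5 mean [623.8 224.3] rect [630.9 227.2] [95.7 92.5] -85.6 circ [629.7 230.2] 124.7
   handle 96 [623.8 224.5  48.1] [624.3 224.5] [24.8 23.2] 46.6 (array([624. , 224.5]), 25.9)
lidQ 1194 z 12.3 mean [648.7  12.6] rect [654.6  12.6] [136.5 128.3] 2.6 circ [660.2   7.1] 153.2
   handle 151 [649.   12.4  48. ] [649.8  12.4] [59.9 14.2] 32.8 (array([649.8,  12.3]), 59.9)
lidO 1226 z 12.7 mean [512.8 436.7] rect [513.1 439.9] [164.9 114. ] -88.7 circ [511.8 444. ] 186.0
   handle 162 [513.7 436.5  48. ] [513.9 438. ] [60.4 14.9] -68.7 (array([513.4, 437.8]), 60.6)
panL 247 z 69.5 mean [ 388.6 -241.2] rect [ 390.3 -239.4] [96.1 93.1] -88.7 circ [ 390.6 -239.3] 96.5
panS 190 z 58.6 mean [ 508.1 -428. ] rect [ 507.6 -427.6] [63.7 61.9] -87.4 circ [ 507.7 -428. ] 65.4
panQ 239 z 65.1 mean [397.9 240.9] rect [399.4 239.3] [79.3 78.1] 86.1 circ [399.2 239.2] 107.9
panO 242 z 59.7 mean [ 618.6 -241.4] rect [ 619.2 -241.1] [106.7  56.5] -47.1 circ [ 618.2 -241.3] 117.7
shaker 163 z 65.7 mean [519.4 130.4] rect [519.5 130.3] [30.2 29.9] -88.6 circ [519.5 130.8] 33.0
ram 117 z 27.7 mean [ 533.5 -125.2] rect [ 533.5 -123.5] [43.4 42.6] 46.2 circ [ 533.6 -122.9] 45.0
```

View pics/crop1.png

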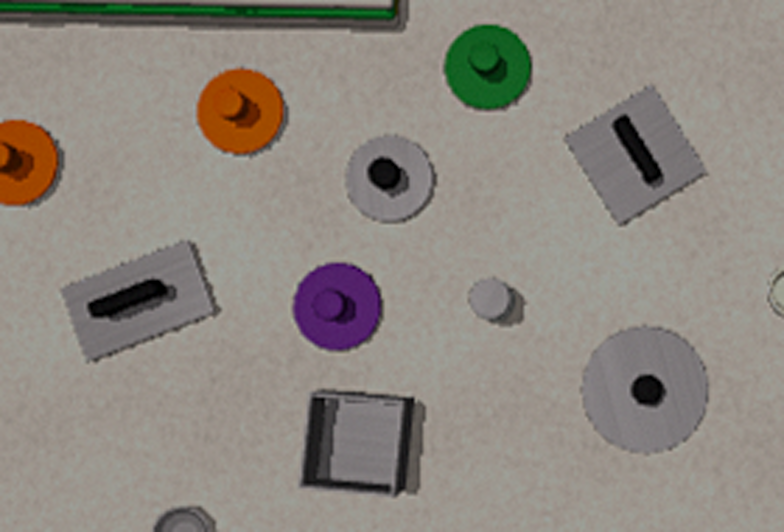

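The crop shows the plain steel small lid with its black knob at (390,178), clearly distinct from the green, orange and purple ones. All measured sizes and heights match the description. Next is a planning helper.

```bash
cat > plan.py <<'E'
# usage: plan.py x,y,zgrasp,yaw ...  (yaw of tool y, deg, or k=keep): prints shift (cm) & turn per leg, tool axes at leg start
import sys; from h import *
s=get_state(); p=np.array(s['position']); M=R.from_rotvec(s['eef_rot']).as_matrix()
yaw=np.degrees(np.arctan2(M[1,1],M[0,1]))
print('now grasp',(p+155*M[:,0]).round(1),'yaw',yaw.round(1),'tilt',np.degrees(np.arccos(-M[2,0])).round(2),'gap',round(float(s['finger_gap']),1),'F',np.round(s['contact_force'],1),'t',s['clock'])
p=p+155*M[:,0]
for a in sys.argv[1:]:
    x,y,z,w=a.split(','); t=np.array([x,y,z],float); w=yaw if w=='k' else float(w)
    d=R.from_euler('z',-yaw,degrees=True).apply(t-p)   # in frame x=tool y ; tool z = tool x cross y = (-z)x(y)
    print(a,[round(float(-d[2]/10),2),round(float(d[0]/10),2),round(float(-d[1]/10),2),round(float(-np.radians((w-yaw+180)%360-180)),3)],'dist',round(float(np.linalg.norm(t-p))))
    p=t; yaw=w
E
python3 plan.py 513.7,437.5,110,21.3 513.7,437.5,36,k
```

```text
now grasp [283.5 584.3 248.9] yaw 64.1 tilt 0.1 gap 85.3 F [ 0.2 -0.2 -0.3] t 0.1
513.7,437.5,110,21.3 [13.89, -3.16, 27.12, 0.747] dist 306
513.7,437.5,36,k [7.4, 0.0, -0.0, -0.0] dist 74
```

```bash
python3 -m jog '[[3,-0.6,5,0.15],[6,-1.2,10,0.3],[9,-1.8,15,0.45],[12,-2.5,20,0.6],[12,-3,25,0.7]]' 0.4 40; python3 plan.py 513.7,437.5,110,21.3 513.7,437.5,36,k
```

```text
clock: 0.6
position: [468.7, 464.3, 288.4]
eef_rot: [0.894, 1.38, -0.902]
contact_force: [-0.9, 0.0, 0.0]
finger_gap: 50.8
now grasp [468.  463.9 133.4] yaw 23.8 tilt 0.3 gap 50.8 F [-0.9  0.   0. ] t 0.6
513.7,437.5,110,21.3 [2.34, 3.11, 4.26, 0.044] dist 58
513.7,437.5,36,k [7.4, 0.0, -0.0, -0.0] dist 74
```

```bash
python3 -m jog '[[1.5,3,4.2,0.04],[1.5,3,4.2,0.04],[1.5,3,4.2,0.04],[1.5,3,4.2,0.04]]' >/dev/null; python3 plan.py 513.7,437.5,36,21.3
```

```text
now grasp [512.3 440.3 121.3] yaw 21.8 tilt 0.11 gap 51.2 F [-0.5  1.5  0.1] t 1.0
513.7,437.5,36,21.3 [8.53, 0.03, 0.31, 0.009] dist 85
```

Descend, close with 60 N, lift, and check.

```bash
python3 -m jog '[[3,0,0.3,0],[6,0,0.3,0.01],[8.5,0,0.3,0.01],[8.5,0,0.3,0.01],[8.5,0,0.3,0.01]]' >/dev/null; python3 plan.py; python3 -m jog '[[0,0,0,0],[0,0,0,0],[0,0,0,0],[0,0,0,0],[0,0,0,0]]' 1 60; python3 plan.py 513.7,437.5,200,k 570,100,200,42.9 619,-241.2,200,42.9
```

```text
now grasp [513.7 437.9  37.1] yaw 21.3 tilt 0.05 gap 51.1 F [ 0.4 -0.4 -0.7] t 1.5
clock: 2.0
position: [515.1, 436.8, 193.2]
eef_rot: [0.935, 1.362, -0.932]
contact_force: [-2.1, 0.0, 5.9]
finger_gap: 13.2
now grasp [515.3 437.1  38.2] yaw 21.1 tilt 0.12 gap 13.2 F [-2.1  0.   5.9] t 2.0
513.7,437.5,200,k [-16.18, -0.14, -0.1, -0.0] dist 162
570,100,200,42.9 [-0.0, -6.92, 33.51, -0.38] dist 342
619,-241.2,200,42.9 [-0.0, -19.64, 28.33, -0.0] dist 345
```

```bash
python3 -m jog '[[-2,0,0,0],[-5,0,0,0],[-8,0,0,0],[-11,0,0,0],[-13,0,0,0]]' >/dev/null;  python3 -m jog '[[0,-0.8,4,-0.08],[0,-1.7,8,-0.16],[0,-2.6,12.5,-0.24],[0,-3.5,17,-0.32],[0,-4.4,21.5,-0.38]]'; python3 plan.py 619,-241.2,170,42.9
```

```text
clock: 3.0
position: [551.4, 218.1, 321.8]
eef_rot: [0.64, 1.474, -0.64]
contact_force: [0.6, -0.3, -1.2]
finger_gap: 13.2
now grasp [551.4 218.1 166.8] yaw 43.1 tilt 0.02 gap 13.2 F [ 0.6 -0.3 -1.2] t 3.0
619,-241.2,170,42.9 [-0.32, -26.44, 38.16, 0.003] dist 464
```

```bash
python3 -m jog '[[0,-2.5,3.6,0],[0,-5,7.2,0],[0,-7.6,11,0],[0,-10.2,14.7,0],[0,-12.8,18.5,0]]' >/dev/null;  python3 -m jog '[[0,-2.6,3.8,0],[0,-5.2,7.5,0],[0,-7.8,11.3,0],[0,-10.4,15,0],[0,-13,18.8,0]]'>/dev/null; python3 -m jog '[[0,0,0,0],[0,0,0,0]]' >/dev/null; python3 plan.py 619,-241.2,100,42.9
python3 - <<'E'
from h import *
for n,(a,b,c_,d) in {'top':(400,560,160,280),'scene':(140,300,230,350)}.items():
    c=grab(n); cv2.imwrite(f'pics/o_{n}.png',cv2.resize(c['img'][c_:d,a:b],None,fx=2.5,fy=2.5)[:,:,::-1])
a=cv2.imread('pics/o_top.png');b=cv2.imread('pics/o_scene.png');cv2.imwrite('pics/o1.png',np.hstack([a,b]))
E
```

```text
now grasp [ 615.5 -230.9  166.2] yaw 42.7 tilt 0.04 gap 13.4 F [ 0.2  1.6 -1.8] t 4.2
619,-241.2,100,42.9 [6.62, -0.45, 0.99, -0.003] dist 67
```

View pics/o1.png

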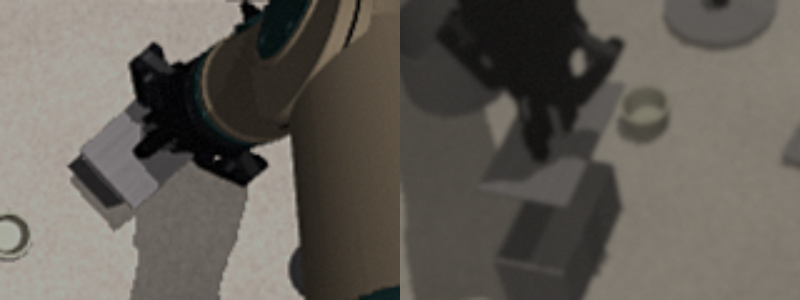

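The lid is held level and aligned with the oblong pan. Lowering it in: seated grasp height should be about 90 mm.

```bash
python3 -m jog '[[2,-0.45,1,0],[4,-0.45,1,0],[5.5,-0.45,1,0],[5.5,-0.45,1,0],[5.5,-0.45,1,0]]' >/dev/null; python3 plan.py 619,-241.2,91,42.9
```

```text
now grasp [ 620.2 -238.1  111.7] yaw 43.0 tilt 0.04 gap 13.1 F [ 1.2  0.3 -0.7] t 4.8
619,-241.2,91,42.9 [2.07, -0.3, 0.15, 0.002] dist 21
```

```bash
python3 -m jog '[[0.6,-0.3,0.15,0],[1.2,-0.3,0.15,0],[1.6,-0.3,0.15,0],[2,-0.3,0.15,0],[2,-0.3,0.15,0]]' >/dev/null; python3 plan.py 619,-241.2,90,42.9
```

```text
now grasp [ 618.3 -242.2   90.8] yaw 42.9 tilt 0.07 gap 13.2 F [ 0.3 -0.4 -1.9] t 5.3
619,-241.2,90,42.9 [0.08, 0.12, -0.02, 0.0] dist 1
```

```bash
python3 -m jog '[[0,0,0,0],[0,0,0,0],[0,0,0,0],[0,0,0,0]]' 0.4 >/dev/null; python3 plan.py;  python3 -m jog '[[-1,0,0,0],[-3,0,0,0],[-6,0,0,0],[-8,0,0,0],[-8,0,0,0]]' >/dev/null; python3 plan.py 448,0,150,10
```

```text
now grasp [ 618.9 -242.5   91.9] yaw 42.9 tilt 0.03 gap 51.4 F [-0.1 -0.1  0.8] t 5.7
now grasp [ 621.  -243.4  175.9] yaw 42.9 tilt 0.43 gap 51.3 F [0.5 0.5 0. ] t 6.2
448,0,150,10 [2.59, 3.9, -29.61, 0.574] dist 300
```

```bash
python3 -m jog '[[0,0.5,-4,0.1],[0,1,-8.5,0.2],[0,1.6,-13,0.32],[1,2.2,-17.5,0.44],[2,2.9,-22,0.57]]' >/dev/null; python3 plan.py 448,0,110,10
python3 - <<'E'
from meas import *
c=grab('scene');cv2.imwrite('pics/o2.png',cv2.resize(c['img'][230:420,100:380],None,fx=2.8,fy=2.8)[:,:,::-1])
E
```

```text
now grasp [488.9 -60.4 151.5] yaw 9.9 tilt 0.04 gap 51.2 F [ 0.6 -0.1  0.6] t 6.7
448,0,110,10 [4.15, -2.98, -6.65, -0.001] dist 84
```

View pics/o2.png

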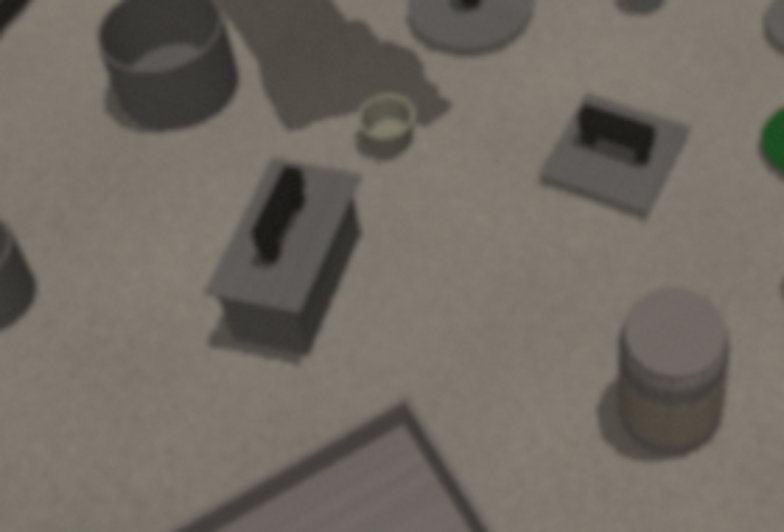

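The oblong lid lies flat and square on its pan (crop ~285,235). On to the large round lid.

```bash
python3 -m jog '[[1,-1.2,-3,0],[2,-2.2,-5,0],[4,-3,-6.6,0],[4,-3,-6.6,0],[4,-3,-6.6,0]]' >/dev/null; python3 plan.py 448,0,37,10
```

```text
now grasp [449.2  -2.4 111.6] yaw 10.3 tilt 0.03 gap 51.4 F [ 0.6 -0.3  0.6] t 7.25
448,0,37,10 [7.46, -0.08, -0.25, 0.005] dist 75
```

```bash
python3 -m jog '[[2.5,0,-0.2,0],[5,0,-0.2,0],[7.4,0,-0.2,0],[7.4,0,-0.2,0],[7.4,0,-0.2,0]]' >/dev/null; python3 plan.py; python3 -m jog '[[0,0,0,0],[0,0,0,0],[0,0,0,0],[0,0,0,0],[0,0,0,0]]' 1 60 >/dev/null; python3 plan.py; python3 -m jog '[[-2,0,0,0],[-5,0,0,0],[-8,0,0,0],[-11,0,0,0],[-12,0,0,0]]' >/dev/null; python3 plan.py 390.4,-239.5,160,k
```

```text
now grasp [450.1  -1.3  37.3] yaw 10.1 tilt 0.11 gap 51.3 F [-0.9  0.5 -0.1] t 7.75
now grasp [449.6  -0.7  38.2] yaw 10.2 tilt 0.14 gap 24.2 F [ 0.9 -1.9  6.2] t 8.25
now grasp [4.494e+02 2.000e-01 1.597e+02] yaw 10.3 tilt 0.18 gap 24.1 F [ 0.1  0.  -0.9] t 8.75
390.4,-239.5,160,k [-0.03, -10.08, 22.53, -0.0] dist 247
```

```bash
python3 -m jog '[[0,-1.7,3.8,0],[0,-3.6,8,0],[0,-5.6,12.5,0],[0,-7.6,17,0],[0,-9.4,21,0]]' >/dev/null; python3 -m jog '[[0,-0.7,1.5,0],[0,-0.7,1.5,0],[0,-0.7,1.5,0]]'>/dev/null; python3 plan.py 390.4,-239.5,120,k
```

```text
now grasp [ 388.8 -238.5  156.9] yaw 10.2 tilt 0.13 gap 24.2 F [-0.5  0.7 -1.4] t 9.55
390.4,-239.5,120,k [3.69, 0.14, 0.13, -0.0] dist 37
```

Seated grasp height: 38.2 + 62 ≈ 100.

```bash
python3 -m jog '[[2,0.1,0.1,0],[3.5,0.1,0.1,0],[4.5,0.1,0.1,0],[5.2,0.1,0.1,0],[5.6,0.1,0.1,0]]' >/dev/null; python3 -m jog '[[0,0,0,0],[0,0,0,0]]' >/dev/null; python3 plan.py 390.4,-239.5,100,k
```

```text
now grasp [ 390.6 -240.2  101.8] yaw 10.3 tilt 0.03 gap 24.3 F [ 0.7  0.4 -0.9] t 10.25
390.4,-239.5,100,k [0.18, -0.0, -0.07, -0.0] dist 2
```

```bash
python3 -m jog '[[0.15,0,0,0],[0.15,0,0,0],[0.15,0,0,0]]' >/dev/null; python3 plan.py; python3 -m jog '[[0,0,0,0],[0,0,0,0],[0,0,0,0],[0,0,0,0]]' 0.4 >/dev/null; python3 plan.py;  python3 -m jog '[[-1,0,0,0],[-3,0,0,0],[-6,0,0,0],[-8,0,0,0],[-8,0,0,0]]' >/dev/null; python3 plan.py 560,-90,160,-57 649.5,12.4,110,-57.2
```

```text
now grasp [ 390.5 -240.3  100.3] yaw 10.2 tilt 0.03 gap 24.3 F [-0.4 -0.2 -0.1] t 10.55
now grasp [ 390.4 -240.2  100.1] yaw 10.3 tilt 0.0 gap 51.3 F [ 0.7 -0.3 -0.5] t 10.95
now grasp [ 391.7 -241.2  182.8] yaw 10.3 tilt 0.3 gap 51.0 F [ 0.  -0.4 -0.4] t 11.45
560,-90,160,-57 [2.28, 19.26, -11.88, 1.174] dist 227
649.5,12.4,110,-57.2 [5.0, -3.71, -13.08, 0.003] dist 145
```

```bash
python3 -m jog '[[0,3.8,-2.4,0.14],[0,7.6,-4.8,0.28],[1,11.4,-7,0.42],[1,15.2,-9.4,0.56],[2,19,-11.8,0.7]]' >/dev/null; python3 plan.py 649.5,12.4,120,-57.2
```

```text
now grasp [557.8 -88.9 160.3] yaw -30.2 tilt 0.06 gap 51.2 F [ 0.1 -1.5  0.8] t 11.95
649.5,12.4,120,-57.2 [4.03, 2.84, -13.36, 0.472] dist 142
```

```bash
python3 - <<'E'
from meas import *
c=grab('scene');cv2.imwrite('pics/o3.png',cv2.resize(c['img'][180:350,40:320],None,fx=2.8,fy=2.8)[:,:,::-1])
E
```

```text
(no output)
```

View pics/o3.png

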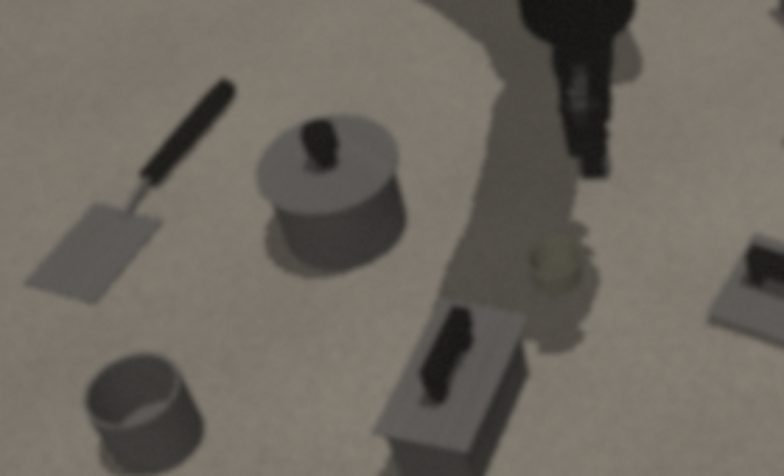

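The large round lid sits on its pan (crop 328,165); I'll check flatness by depth later. Now the square lid.

```bash
python3 -m jog '[[0,0.8,-3.8,0.13],[1,1.6,-7.6,0.26],[2,2.3,-11,0.39],[3,2.8,-13.3,0.47],[3,2.8,-13.3,0.47]]' >/dev/null; python3 -m jog '[[0,0,0,0]]'>/dev/null; python3 plan.py 649.5,12.4,37,-57.2
```

```text
now grasp [645.9  11.  129.1] yaw -56.7 tilt 0.14 gap 51.1 F [0.7 0.2 0. ] t 12.6
649.5,12.4,37,-57.2 [9.21, 0.08, -0.38, 0.009] dist 92
```

```bash
python3 -m jog '[[3,0,-0.35,0],[6,0,-0.35,0.01],[9.1,0,-0.35,0.01],[9.1,0,-0.35,0.01],[9.1,0,-0.35,0.01]]' >/dev/null; python3 plan.py; python3 -m jog '[[0,0,0,0],[0,0,0,0],[0,0,0,0],[0,0,0,0],[0,0,0,0]]' 1 60 >/dev/null; python3 plan.py; python3 -m jog '[[-2,0,0,0],[-5,0,0,0],[-8,0,0,0],[-11,0,0,0],[-13,0,0,0]]' >/dev/null; python3 plan.py 399.3,239.3,160,-3.9
```

```text
now grasp [649.3  11.3  40. ] yaw -57.5 tilt 0.05 gap 51.0 F [ 1.  -0.6  0.4] t 13.1
now grasp [650.9  12.6  41. ] yaw -57.3 tilt 0.17 gap 13.1 F [-0.5 -0.4  7.1] t 13.6
now grasp [650.3  12.8 172.7] yaw -57.4 tilt 0.16 gap 13.0 F [ 0.5  0.2 -1.4] t 14.1
399.3,239.3,160,-3.9 [1.27, -32.61, 8.92, -0.933] dist 338
```

```bash
python3 -m jog '[[0,-4.4,1.2,-0.13],[0,-8.8,2.4,-0.26],[0,-13.2,3.6,-0.39],[0,-17.6,4.8,-0.52],[0,-22,6,-0.65]]' >/dev/null; python3 plan.py 399.3,239.3,165,-3.9
```

```text
now grasp [479.  167.  170.2] yaw -19.8 tilt 0.07 gap 13.1 F [ 0.8  0.6 -1.3] t 14.6
399.3,239.3,165,-3.9 [0.52, -9.95, -4.1, -0.278] dist 108
```

```bash
python3 -m jog '[[0,-3.3,-1.4,-0.1],[0,-6.6,-2.8,-0.2],[0,-9.5,-3.9,-0.27],[0,-9.5,-3.9,-0.27],[0,-9.5,-3.9,-0.27]]' >/dev/null; python3 -m jog '[[0,0,0,0]]'>/dev/null; python3 plan.py 399.3,239.3,98,-3.9
python3 - <<'E'
from meas import *
c=grab('scene');cv2.imwrite('pics/q1.png',cv2.resize(c['img'][100:260,260:460],None,fx=3,fy=3)[:,:,::-1])
E
```

```text
now grasp [405.9 234.6 169.9] yaw -4.7 tilt 0.11 gap 13.0 F [-0.  -0.2 -1.5] t 15.2
399.3,239.3,98,-3.9 [7.19, -0.69, -0.41, -0.015] dist 72
```

View pics/q1.png

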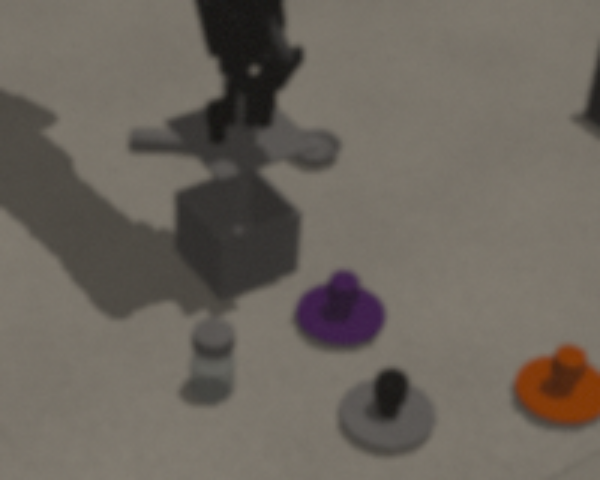

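The square lid is level above the square pan (crop 235,130) with its edges parallel.

```bash
python3 -m jog '[[1.5,-0.7,-0.4,-0.01],[3,-0.7,-0.4,-0.01],[4.5,-0.7,-0.4,-0.01],[5,-0.7,-0.4,-0.01],[5,-0.7,-0.4,-0.01]]' >/dev/null; python3 plan.py 399.3,239.3,98,-3.9
```

```text
now grasp [398.6 238.9 118.8] yaw -4.2 tilt 0.06 gap 12.9 F [-0.2 -0.6 -1.1] t 15.75
399.3,239.3,98,-3.9 [2.08, 0.07, -0.05, -0.005] dist 21
```

```bash
python3 -m jog '[[0.7,0,0,0],[1.3,0,0,0],[1.8,0,0,0],[2.1,0,0,0],[2.1,0,0,0]]' >/dev/null; python3 plan.py;  python3 -m jog '[[0,0,0,0],[0,0,0,0],[0,0,0,0],[0,0,0,0]]' 0.4 >/dev/null; python3 plan.py;  python3 -m jog '[[-1,0,0,0],[-3,0,0,0],[-6,0,0,0],[-8,0,0,0],[-8,0,0,0]]' >/dev/null; python3 plan.py 624,224.5,120,-10
```

```text
now grasp [398.1 239.8  98.1] yaw -4.1 tilt 0.02 gap 12.8 F [-0.1 -0.1 -1.5] t 16.25
now grasp [398.1 239.9  98.1] yaw -4.1 tilt 0.01 gap 51.0 F [ 0.8 -0.2  0.3] t 16.65
now grasp [399.6 240.4 180.7] yaw -4.1 tilt 0.29 gap 51.8 F [ 0.6  0.6 -0. ] t 17.15
624,224.5,120,-10 [6.07, 22.5, -0.01, 0.104] dist 233
```

```bash
python3 -m jog '[[0,4.4,0,0.02],[0,8.8,0,0.04],[1,13.2,0,0.06],[2,17.6,0,0.08],[4,22,0,0.1]]' >/dev/null; python3 -m jog '[[0,0,0,0],[0,0,0,0]]'>/dev/null; python3 plan.py 624,224.5,37,-10
```

```text
now grasp [617.  223.1 136.3] yaw -9.9 tilt 0.19 gap 50.7 F [-0.2 -0.6  0.1] t 17.85
624,224.5,37,-10 [9.93, 0.66, -0.25, 0.002] dist 100
```

```bash
python3 - <<'E'
from meas import *
c=grab('scene');cv2.imwrite('pics/q2.png',cv2.resize(c['img'][100:260,260:460],None,fx=3,fy=3)[:,:,::-1])
E
```

```text
(no output)
```

View pics/q2.png

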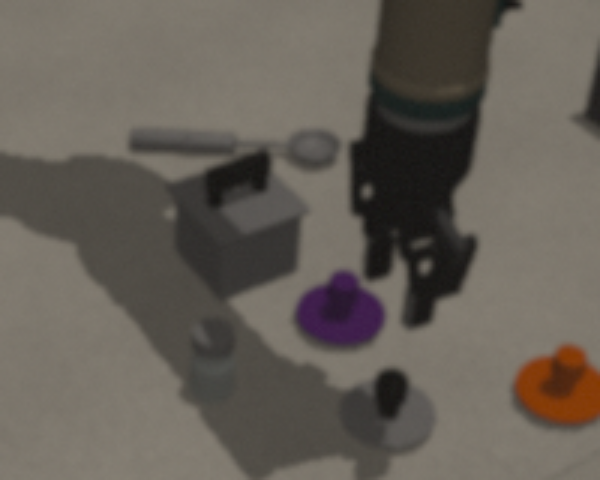

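The square lid is seated (crop 237,205). The fingers (crop 415,290) are above and short of the steel small lid (387,412). Approach in two steps.

```bash
python3 -m jog '[[1,0.65,-0.25,0],[4,0.65,-0.25,0],[6,0.65,-0.25,0],[6,0.65,-0.25,0]]' >/dev/null; python3 plan.py 624,224.5,38,-10
```

```text
now grasp [621.5 226.5  75.5] yaw -9.7 tilt 0.31 gap 51.7 F [-0.6 -0.4 -0.4] t 18.3
624,224.5,38,-10 [3.75, 0.28, 0.15, 0.005] dist 38
```

```bash
python3 -m jog '[[1.5,0.2,0.1,0],[3,0.2,0.1,0],[3.8,0.2,0.1,0],[3.8,0.2,0.1,0],[3.8,0.2,0.1,0]]' >/dev/null; python3 plan.py; python3 -m jog '[[0,0,0,0],[0,0,0,0],[0,0,0,0],[0,0,0,0],[0,0,0,0]]' 1 60 >/dev/null; python3 plan.py; python3 -m jog '[[-2,0,0,0],[-5,0,0,0],[-8,0,0,0],[-11,0,0,0],[-13,0,0,0]]' >/dev/null; python3 plan.py 507.8,-428,170,-10
```

```text
now grasp [626.3 224.2  40.2] yaw -9.8 tilt 0.01 gap 51.2 F [-0.1  0.2  0.6] t 18.8
now grasp [626.5 224.3  40.9] yaw -9.8 tilt 0.05 gap 24.5 F [-1.7  0.2  5.7] t 19.3
now grasp [626.8 224.2 171.9] yaw -9.8 tilt 0.11 gap 24.0 F [ 0.8  0.5 -0.8] t 19.8
507.8,-428,170,-10 [0.19, -0.62, 66.3, 0.003] dist 663
```

```bash
python3 -m jog '[[0,0,4,0],[0,0,8.6,0],[0,-0.1,13.2,0],[0,-0.2,17.8,0],[0,-0.2,22.4,0]]' >/dev/null; python3 -m jog '[[0,0,4.4,0],[0,0,8.8,0],[0,-0.1,13.2,0],[0,-0.2,17.6,0],[0,-0.2,22,0]]' >/dev/null;python3 -m jog '[[0,0,4.4,0],[0,0,8.8,0],[0,-0.1,13.2,0],[0,-0.2,17.6,0],[0,-0.2,21,0]]' >/dev/null; python3 -m jog '[[0,0,0,0],[0,0,0,0]]'>/dev/null;  python3 plan.py 507.8,-428,120,-10
```

```text
now grasp [ 508.1 -419.8  169.5] yaw -9.9 tilt 0.06 gap 24.1 F [ 0.3  0.8 -1.9] t 21.5
507.8,-428,120,-10 [4.95, 0.12, 0.81, 0.001] dist 50
```

Seated grasp height: 40.9 + 52 ≈ 93.

```bash
python3 -m jog '[[1.5,0.1,0.8,0],[3,0.1,0.8,0],[4.5,0.1,0.8,0],[5,0.1,0.8,0],[5,0.1,0.8,0]]' >/dev/null; python3 -m jog '[[0,0,0,0]]'>/dev/null; python3 plan.py 507.8,-428,93,-10
python3 - <<'E'
from meas import *
c=grab('scene');cv2.imwrite('pics/s1.png',cv2.resize(c['img'][240:380,20:200],None,fx=3,fy=3)[:,:,::-1])
E
```

```text
now grasp [ 508.7 -427.2  120.1] yaw -9.8 tilt 0.01 gap 24.4 F [-0.6  0.1 -1.7] t 22.1
507.8,-428,93,-10 [2.71, -0.08, 0.09, 0.004] dist 27
```

View pics/s1.png

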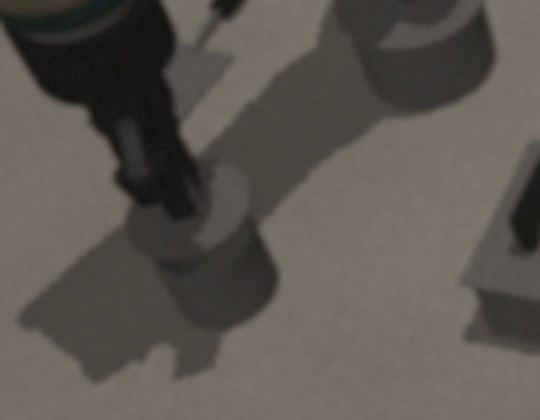

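The small lid (crop 190,215) hangs centred and level above the small pan (220,280).

```bash
python3 -m jog '[[0.8,-0.1,0.1,0],[1.5,-0.1,0.1,0],[2.1,-0.1,0.1,0],[2.6,-0.1,0.1,0],[2.6,-0.1,0.1,0]]' >/dev/null; python3 -m jog '[[0,0,0,0]]'>/dev/null; python3 plan.py;  python3 -m jog '[[0,0,0,0],[0,0,0,0],[0,0,0,0],[0,0,0,0]]' 0.4 >/dev/null; python3 plan.py;  python3 -m jog '[[-1,0,0,0],[-3,0,0,0],[-6,0,0,0],[-10,0,0,0],[-14,0,0,0]]' >/dev/null; python3 plan.py 600,0,250,k
```

```text
now grasp [ 507.4 -428.1   93.9] yaw -9.8 tilt 0.01 gap 24.1 F [ 1.  -0.4 -1.7] t 22.75
now grasp [ 507.5 -428.2   94.3] yaw -9.8 tilt 0.02 gap 51.5 F [-0.4 -0.2  0.3] t 23.15
now grasp [ 507.1 -428.   236. ] yaw -9.8 tilt 0.02 gap 51.5 F [-0.2 -0.2 -0.4] t 23.65
600,0,250,k [-1.4, 1.85, -43.76, -0.0] dist 438
```

```bash
python3 plan.py 300,-600,250,k; python3 -m jog '[[0,-1.5,2,0],[0,-4.5,4,0],[-1,-8,6,0],[-1,-12,9,0],[-1,-16,12,0]]' >/dev/null; python3 -m jog '[[0,-1.5,1.5,0],[0,-1.5,1.5,0],[0,-1.5,1.5,0]]'; python3 plan.py
python3 - <<'E'
from meas import *
for n in('top','scene'):
    c=grab(n);W=cloud(c); cv2.imwrite(f'pics/f_{n}.png',c['img'][:,:,::-1])
    if n=='scene': cs=c
c=load('top');W=cloud(c)
x,y=W[...,0],W[...,1]
for k,(cx,cy,z,r) in {'L':(390.4,-240,74,62),'S':(507.7,-428,64,46),'Q':(399,239.5,69,70),'O':(619,-241.5,64,75)}.items():
  for n in('top','scene'):
    V=cloud(load(n)).reshape(-1,3); m=(np.hypot(V[:,0]-cx,V[:,1]-cy)<r)&(abs(V[:,2]-z)<9); p=V[m]
    if len(p)<50: print(k,n,len(p));continue
    A=np.c_[p[:,:2]-[cx,cy],np.ones(len(p))]; s=np.ones(len(p),bool)
    for _ in range(5): f=np.linalg.lstsq(A[s],p[s,2],rcond=None)[0]; s=abs(A@f-p[:,2])<2.5
    print(k,n,len(p),s.sum(),'tilt deg',np.degrees(f[:2]).round(2),'z',f[2].round(1),'expected',z,rect(p[s]))
V=W.reshape(-1,3)
for k,a,b,z0,z1 in(('shaker',519.5,130.5,58,72),('ram',533.5,-123.5,21,35)):
    m=(np.hypot(V[:,0]-a,V[:,1]-b)<60)&(V[:,2]>z0)&(V[:,2]<z1); print(k,m.sum(),V[m].mean(0).round(1),rect(V[m]))
E
```

```text
now grasp [ 507.1 -428.   236. ] yaw -9.8 tilt 0.02 gap 51.5 F [-0.2 -0.2 -0.4] t 23.65
300,-600,250,k [-1.4, -17.47, 20.48, -0.0] dist 270
clock: 24.45
position: [311.9, -531.4, 399.7]
eef_rot: [1.335, 1.122, -1.334]
contact_force: [0.4, 0.5, -0.3]
finger_gap: 51.1
now grasp [ 312.1 -531.4  244.7] yaw -9.9 tilt 0.07 gap 51.1 F [ 0.4  0.5 -0.3] t 24.45
L top 1718 1441 tilt deg [-0.14  0.19] z 74.2 expected 74 (array([ 390.4, -239.2]), array([106.6, 105.4]), -53.6)
L scene 1276 1115 tilt deg [ 0.03 -0.18] z 75.9 expected 74 (array([ 390. , -243.9]), array([109.4, 105.9]), -1.8)
S top 725 594 tilt deg [-0.08  0.36] z 64.0 expected 64 (array([ 506.2, -426.2]), array([75.9, 72.5]), -88.3)
S scene 858 773 tilt deg [0.2  0.45] z 66.1 expected 64 (array([ 509.1, -431.5]), array([74.9, 72.1]), -85.4)
Q top 1408 1182 tilt deg [-0.13  0.39] z 69.7 expected 69 (array([397.2, 239.9]), array([90. , 89.7]), 85.8)
Q scene 646 530 tilt deg [-0.34  0.04] z 70.7 expected 69 (array([397.3, 234.7]), array([93.4, 89.8]), -3.0)
O top 1311 1100 tilt deg [0.15 0.15] z 64.2 expected 64 (array([ 618.1, -240.3]), array([118.2,  67.7]), -47.4)
O scene 1478 1318 tilt deg [0.12 0.2 ] z 65.9 expected 64 (array([ 618.3, -245. ]), array([119.7,  69.2]), -46.9)
shaker 163 [519.3 130.5  65.5] (array([519.5, 130.3]), array([29.8, 29.8]), 1.4)
ram 114 [ 533.5 -124.7   27.2] (array([ 533.8, -123.7]), array([43. , 42.9]), 47.0)
```

View pics/f_top.png

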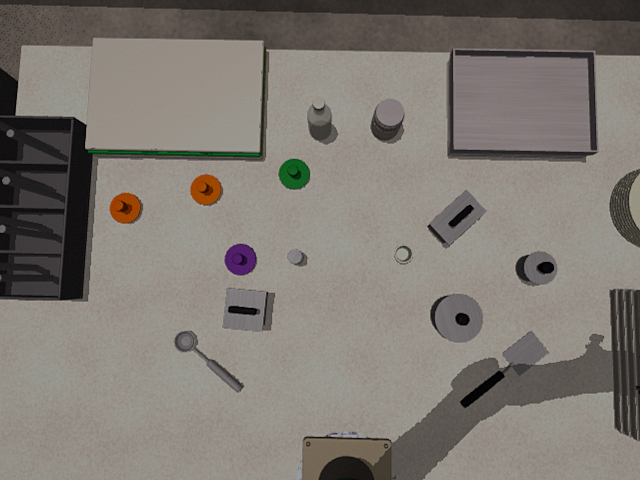

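View pics/f_scene.png

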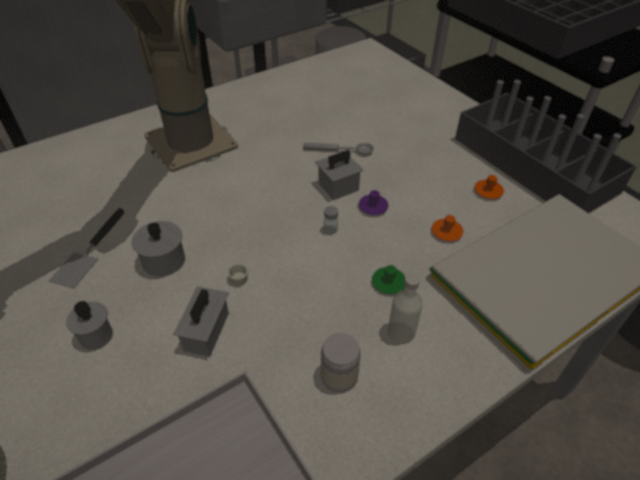

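Both views show all four lids seated: square (247,309), oblong (457,218), large round (457,317) and small round (538,267) in the top picture. They are flat to within 0.6° and at the expected heights, and the bystanders haven't moved.

```bash
python3 -c "from cell import *;print(sign_off())"
```

```text
the job is handed in; nothing more can be done
None
```

All four pans are closed: each lid is on the pan of its own shape and size, and I handed the job in at about 24.5 s on the robot's clock. The arm finished clear of everything, with near-zero contact force.

- **Lid heights:** in the top camera, all four lid tops are within 0.7 mm of their expected seated heights. The scene camera read about 2 mm higher on every lid, the same offset throughout, which I put down to its calibration.
- **Flatness:** both cameras put every lid within about 0.5° of level.
- **Centring:** the lids sit within about 2 mm of the pan centres in the top camera, against 8 mm of play. The scene camera put them 3–5 mm off in y.
- **Everything else:** the shaker and ramekin read the same as at the start, to within about 1 mm. I did not re-measure the pans once they were covered. The green, orange and purple look-alikes were not touched.

No check failed; the only disagreement was the small offset between the two cameras.

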